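Seat a brass seal blank in the V-block of an engraver's vise and hold it down

TASK

Pick up the long round brass seal blank lying on the leather mat and lay it lengthwise in the groove of the V-block clamped in the ball vise, centred along the block, lowering it in gently rather than dropping it. Then press it down firmly with the gripper, but not so hard as to bruise the brass, so that it bears on both faces of the V along its length; finish while still holding it pressed there, ready for the engraver to clamp it. Leave the short blank, the graver, the stirrup clamp and the loupe where they are.

Things in the scene. Friction and masses are not known exactly. Their poses are not given: they have to be found in the camera images.
- blank: the long seal blank: plain solid brass cylinder 32 mm in diameter, 56 mm long, flat ends (a small tapped hole shows in one), 0.30 to 0.46 kg. Origin at its centre; its y axis is the cylinder's axis. It starts lying on the mat, axis level and 20 mm above the bench, pointing any way; it can roll. A firm push, some 10 to 20 N straight down, beds it in the V-block (a sideways push takes the load off one face); over 45 N on a face bruises it
- mat: brown leather mat fixed to the bench, 150 mm (x) by 230 mm (y), 4 mm thick, with a rolled hem that stands 7 mm above the bench round its edge. Origin at the centre of its underside. The two blanks lie on its two halves, about 116 mm apart along its y, either one on either half
- vise: engraver's ball vise, fixed: a leather ring 176 mm across on the bench, a steel ball 130 mm across in it, on top two steel jaws (each 24 mm thick, 60 mm long along y, tops at 142 mm above the bench) with a steel V-block clamped between them. Origin on the bench under its centre; x across the groove, y along the groove, z up
- v_seat (a point): point on the V-block, fixed to the vise and with its axes: where the centre of the 32 mm blank comes when it is fully seated and centred along the block, 172 mm above the bench. y runs along the groove. The V-block is 32 mm long along y, 44 mm wide along x, its top 7.6 mm below this point; the 90-degree V is open upwards, 30 mm wide at the top, each face sloping 45 degrees, so the seated blank overhangs the block by 12 mm at either end and stands 22 mm above its top
- v_near: the half of the V-block on the vise's -x side with its sloping face (fixed). Origin at the centre of the underside of the V-block, 120 mm above the bench
- v_far: the half of the V-block on the vise's +x side with its sloping face (fixed). Same origin as the other half
- stub: short brass blank, 32 mm in diameter, 22 mm high, standing on end on the mat; origin at the centre of its underside. To be left alone
- graver: engraving tool lying on the bench, 110 mm long along its x, mushroom-shaped wooden handle 34 mm across at its -x end; origin on the bench under its middle. To be left alone
- clamp: U-shaped steel stirrup clamp with a thumb screw, lying flat on the bench, about 90 mm (x) by 66 mm (y), 16 mm high; origin on the bench under its middle. To be left alone
- loupe: black eye loupe standing on the bench, 34 mm in diameter, 30 mm high; origin at the centre of its underside. To be left alone
Mind the look-alikes: they are no part of the job. Leave any blue look-alike of the blank alone.

How it is judged:
By the outcome, as a careful person would: the job done as asked, in the order asked, and still so for the second after the job is handed in, while the arm keeps its last pose, push and grip.
It also fails if it takes over 54 s, if anything falls off the work surface, if the arm or the gripper's body presses on something with over 40 N, if the wrist force passes 120 N, or if a joint passes its speed limit or range.

ROBOT

A 7-joint arm with a two-finger parallel gripper is mounted at the origin on the work surface. World frame = base frame: x ahead of the robot, y to its left, z up, the work surface at z = 0. Lengths are in m, angles in rad, forces in N, time in s.
With the tool pointing down it reaches from about 0.4 to 0.85 m from the base axis. Payload 4.5 kg.
Tool frame: the origin (TCP) lies at the very end of the fingers, on their centre line; the grasp point (between the pads) lies 19 mm behind it; z points along the fingers, y is the line along which they close (so a half turn about z gives the same grasp; the last joint's range is limited). The gripper opens to 88 mm and grips with 3 to 60 N. Pads are 18 mm wide; open, the fingers measure 123 mm over their backs; the gripper's body (75 mm by 187 mm) begins 45 mm behind the grasp point.
Start: joints at [-1.157, 0.689, -0.195, 1.565, 0.157, 0.902, -0.215], TCP at [0.232, 0.58, 0.239] pointing down, gripper open.
Joint ranges: [-3.01, 3.01], [-0.46, 2.08], [-1.47, 1.51], [0.13, 2.56], [-1, 4.14], [0.04, 2.09], [-2.66, 2.66]. Speed limits (rad/s): [2.57, 2.57, 3.14, 3.14, 3.14, 3.14, 3.14].

INTERFACE

Orientations are given as a unit quaternion [x, y, z, w].
In Python, from plant import r, eyes, nets gives the robot as it stands.
- The arm moves only by the shell command python3 -m pendant 'ROWS' [FORCE]. ROWS is JSON, a list of rows, each an object of numbers: "claw": the opening, from 0 (shut) to 1 (fully open); "dx", "dy", "dz": the shift along the world's x, y, z in mm; "twist": the turn about the world's z in rad. In form: [{"claw": .., "dx": .., "dy": .., "dz": .., "twist": ..}, ...]. A call has 1 to 8 rows; each row is the pose to reach, as a shift and turn from the pose commanded when the call began; what a row does not reach only later rows make up. A row lasts 1/10 s, in which the tool goes at most 50 mm and 8.59 degrees, less where a joint would pass 70% of its speed; a pose out of reach is approached as far as the arm can. A call with a gripper value outside its range is refused whole. The fingers move at their own pace and stop on an object; FORCE is the grip in N (left out, the last holds). Time passes only in rows, so rows that repeat a pose let the fingers close. It gives the time, the measured TCP pose, the force, the opening and the grip force at its end, in the units of the state.
- r.get_state(): the state, without advancing time (a new reading comes with each control period).
- eyes.snapshot(name): name is "scene" or "top"; returns (picture, depth): 480x640x3 uint8, blue, green, red; 480x640 float32, m along the optical axis (not along the pixel's ray), 0 where there is no reading.
- eyes.camera_info(name): a dict with "K" (3x3 intrinsics, pixels), "world_to_cam" (4x4, takes a point from world to camera coordinates). Camera axes: x right, y down, z forward; pixel columns grow to the right and rows downward; lengths in m; the calibration is good to about 2 mm. A picture is of the moment at which its call begins. camera_info takes no time and is no camera call.
- r.finish_job(): hands the job in; it is judged then, once.
Trained networks look in the newest picture that a camera, given by its name, has taken for a name from the list of things; names that differ only in an ending like _2 or _b are one class to them, and where a whole thing is asked for, a point or a joint stands for the part that bears it (a point fixed in the world has none). Each returns a list of dicts, best first, with "confidence" (0 to 1); they miss things now and then, are a little off and sometimes report something else, mostly with a low value. They report only what shows in the picture. A call takes as long as a camera call. They do not tell look-alikes from the thing itself.
- nets.spot_in(camera, query): "box" ([left, top, width, height] as shares, 0 to 1, of the picture: columns of its width, rows of its height, round what is visible of it).
- nets.place_of(camera, query): "position" ([column, row] as shares, 0 to 1, of the picture: columns of its width, rows of its height: a listed point, or the origin of a listed thing).
The state is a dict: "clock": time; "q": joint angles; "qd": joint speeds; "joint_torque": joint torques, N m; "tool_pos": TCP position; "eef_rot": TCP orientation; "contact_force": force on the tool from outside, world axes, zero at the start; "moment": the same for the moment, N m; "opening": opening from 0.0 (shut) to 1.0 (fully open); "finger_force": force on a finger pad.
Only numpy, scipy, OpenCV 4.12 (cv2) and the standard library are available. Lean on these libraries where they do the work, as an engineer would, in place of code of your own. Each camera call takes 0.05 s, during which the arm holds its last target. There are 200 camera calls.

## Working session

There is one attempt and no reset: what is moved stays moved. The work goes in short steps, Python scripts to look and compute and a shell command to move; the robot and the scene stay as the last step left them, time stands still between calls to the robot, and variables do not carry over. Pictures are saved under pics/ and viewed, at most 10 in all, crops included, and the job is handed in when it is done.

```bash
ls; mkdir -p pics
python3 - <<'E'
from plant import r,eyes,nets
import cv2,numpy as np
s=r.get_state(); print({k:np.round(v,3) for k,v in s.items()})
for c in("scene","top"):
    p,d=eyes.snapshot(c); cv2.imwrite(f"pics/{c}0.png",p); np.save(f"pics/{c}0.npy",d)
    i=eyes.camera_info(c); print(c,np.round(i["K"],1).tolist(),np.round(i["world_to_cam"],3).tolist())
    for q in("blank","stub","v_seat","vise","mat"):
        for f in (nets.spot_in,nets.place_of):
            print(c,q,[(np.round(np.array(e.get("box",e.get("position")))*np.array([640,480]*(2 if "box" in e else 1))).tolist(),round(e["confidence"],2)) for e in f(c,q)][:3])
E
```

```text
pics
{'clock': np.float64(0.0), 'q': array([-1.157,  0.69 , -0.195,  1.566,  0.157,  0.903, -0.215]), 'qd': array([-0.001,  0.001,  0.   ,  0.   ,  0.001, -0.   ,  0.001]), 'joint_torque': array([-0.0000e+00, -5.2757e+01, -1.2670e+00, -1.5343e+01, -5.3000e-02,
        6.0000e-03,  0.0000e+00]), 'tool_pos': array([0.232, 0.58 , 0.238]), 'eef_rot': array([ 0.189,  0.982, -0.001, -0.   ]), 'contact_force': array([ 0.089,  0.147, -0.595]), 'moment': array([ 0.033,  0.037, -0.057]), 'finger_force': np.float64(0.0), 'opening': np.float64(1.0)}
scene [[565.1, 0.0, 310.6], [0.0, 565.1, 241.7], [0.0, 0.0, 1.0]] [[0.605, 0.796, -0.023, -0.412], [0.516, -0.413, -0.75, -0.146], [-0.607, 0.442, -0.661, 1.363], [0.0, 0.0, 0.0, 1.0]]
scene blank [([372.0, 227.0, 31.0, 30.0], 0.72), ([337.0, 194.0, 20.0, 22.0], 0.56), ([109.0, 277.0, 107.0, 120.0], 0.26)]
scene blank [([436.0, 212.0], 0.95), ([389.0, 240.0], 0.67), ([345.0, 206.0], 0.61)]
scene stub [([338.0, 266.0, 19.0, 16.0], 0.55)]
scene stub [([348.0, 279.0], 0.53)]
scene v_seat [([110.0, 276.0, 105.0, 122.0], 0.66)]
scene v_seat [([145.0, 282.
[... 198 characters left out ...]
.23)]
top [[495.0, 0.0, 327.5], [0.0, 495.0, 243.0], [0.0, 0.0, 1.0]] [[0.021, -1.0, 0.001, 0.055], [-0.985, -0.021, -0.172, 0.574], [0.172, 0.002, -0.985, 0.889], [0.0, 0.0, 0.0, 1.0]]
top blank [([175.0, 324.0, 39.0, 25.0], 0.98), ([126.0, 240.0, 30.0, 35.0], 0.93), ([197.0, 240.0, 23.0, 32.0], 0.81)]
top blank [([191.0, 337.0], 0.9), ([210.0, 254.0], 0.79), ([139.0, 254.0], 0.7)]
top stub [([264.0, 238.0, 18.0, 18.0], 0.71)]
top stub [([273.0, 248.0], 0.79)]
top v_seat []
top v_seat [([483.0, 274.0], 0.92), ([458.0, 286.0], 0.28)]
top vise [([410.0, 238.0, 98.0, 91.0], 0.93)]
top vise []
top mat [([179.0, 208.0, 126.0, 90.0], 0.92)]
top mat [([245.0, 252.0], 0.83), ([355.0, 350.0], 0.53)]
```

View pics/top0.png

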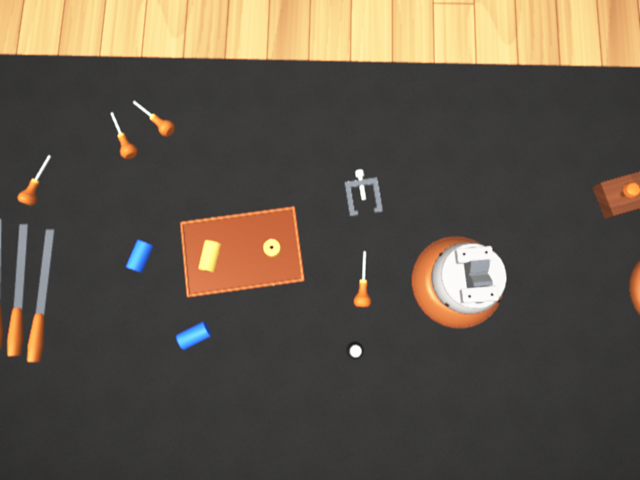

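View pics/scene0.png

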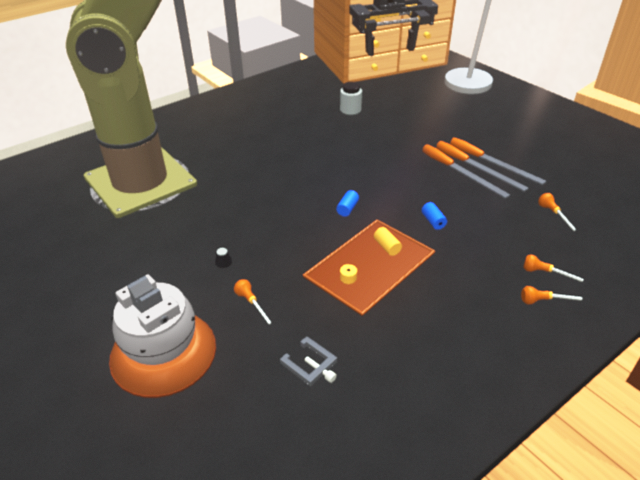

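Candidates in the top view: long brass blank (209,255), brass stub (271,247), blue look-alike (139,256) and blue look-alike (192,336). I choose (209,255), the long yellow cylinder lying on the mat; in the scene view it is at (388,240). The vise's V-block is at (479,272) in the top view. Next come the close crop and the measurements.

```bash
cat > h.py <<'E'
import cv2,numpy as np
from plant import r,eyes,nets
def cloud(c,d):
    i=eyes.camera_info(c);K=np.array(i["K"]);T=np.linalg.inv(np.array(i["world_to_cam"]))
    v,u=np.mgrid[:480,:640]
    P=np.stack([(u-K[0,2])/K[0,0]*d,(v-K[1,2])/K[1,1]*d,d],-1)
    W=P@T[:3,:3].T+T[:3,3]; W[d<=0]=np.nan
    return W
def proj(c,P):
    i=eyes.camera_info(c);K=np.array(i["K"]);T=np.array(i["world_to_cam"])
    q=K@(T[:3,:3]@np.asarray(P)+T[:3,3]);return q[:2]/q[2]
def tri(pts):  # [(cam,(u,v))..] -> point, residual
    A=[];
    for c,(u,v) in pts:
        i=eyes.camera_info(c);M=np.array(i["K"])@np.array(i["world_to_cam"])[:3]
        A+=[u*M[2]-M[0],v*M[2]-M[1]]
    X=np.linalg.svd(np.array(A))[2][-1];return X[:3]/X[3]
def brass(p):
    h=cv2.cvtColor(p,cv2.COLOR_BGR2HSV); return cv2.inRange(h,(18,90,120),(35,255,255))
E
python3 - <<'E'
from h import *
box={"top":(190,230,40,50),"scene":(365,220,45,45)}; cen={}
for c in("top","scene"):
    p=cv2.imread(f"pics/{c}0.png");d=np.load(f"pics/{c}0.npy");W=cloud(c,d)
    x,y,w,h=box[c];m=np.zeros((480,640),np.uint8);m[y:y+h,x:x+w]=brass(p)[y:y+h,x:x+w]
    pts=cv2.findNonZero(m);rr=cv2.minAreaRect(pts);cen[c]=rr[0];print(c,len(pts),rr)
    P=W[m>0];P=P[~np.isnan(P[:,0])];print("n",len(P),"z pct",np.percentile(P[:,2],[1,50,95,99]).round(4))
    q=P[:,:2];mu=(np.percentile(q,2,0)+np.percentile(q,98,0))/2
    t=P[P[:,2]>np.percentile(P[:,2],60)][:,:2]
    e=np.linalg.svd(t-t.mean(0))[2][0]; n=np.array([-e[1],e[0]])
    print("top ridge mean",t.mean(0).round(4),"axis deg",np.degrees(np.arctan2(e[1],e[0]))%180,"along ext",[np.percentile(q@e,k).round(4) for k in(1,99)],"e",e.round(3), "mid pt",((np.percentile(q@e,1)+np.percentile(q@e,99))/2*e+(t@n).mean()*n).round(4))
    # mat height and jaw tops
    b=(cv2.cvtColor(p,cv2.COLOR_BGR2GRAY))
    vb={"top":(405,235,110,100),"scene":(100,270,120,130)}[c];x,y,w,h=vb
    V=W[y:y+h,x:x+w].reshape(-1,3);V=V[~np.isnan(V[:,0])]
    for lo,hi in((.136,.150),(.155,.175)):
        S=V[(V[:,2]>lo)&(V[:,2]<hi)]; 
        if len(S)>5: print("vise z",lo,hi,len(S),np.median(S,0).round(4),cv2.minAreaRect((S[:,:2]*1000).astype(np.float32)))
print("tri blank",tri(list(cen.items())).round(4))
tp=np.array(tri([("top",(483,274)),("scene",(145,282))]));print("tri vseat",tp.round(4))
R=r.get_state()["eef_rot"]
from scipy.spatial.transform import Rotation as Ro
M=Ro.from_quat(R).as_matrix();print(M.round(3),"tool y deg",np.degrees(np.arctan2(M[1,1],M[0,1])))
a=cv2.resize(cv2.imread("pics/top0.png")[225:285,180:290],None,fx=4,fy=4,interpolation=3)
b=cv2.resize(cv2.imread("pics/top0.png")[225:340,400:520],None,fx=5,fy=5,interpolation=3)[:480,:]
o=np.zeros((600,800,3),np.uint8);o[:240,:440]=a
b=cv2.resize(cv2.imread("pics/top0.png")[232:304,440:512],None,fx=5,fy=5,interpolation=3);o[:360,440:800]=b
s=cv2.imread("pics/scene0.png");o[240:600,:360]=cv2.resize(s[265:355,100:190],None,fx=4,fy=4,interpolation=3)
o[360:600,440:760]=cv2.resize(s[215:275,360:440],None,fx=4,fy=4,interpolation=3)
cv2.imwrite("pics/crop0.png",o)
E
```

```text
top 318 ((209.00839233398438, 255.46347045898438), (16.414745330810547, 30.430988311767578), 12.994616508483887)
n 318 z pct [0.0031 0.0315 0.0369 0.0381]
top ridge mean [0.5474 0.2922] axis deg 173.65968887587485 along ext [np.float64(-0.5397), np.float64(-0.4837)] e [-0.994  0.11 ] mid pt [0.5474 0.2922]
vise z 0.136 0.15 1104 [ 0.5017 -0.1841  0.1424] ((509.87677001953125, -186.81570434570312), (96.25440979003906, 60.497188568115234), 5.700732707977295)
vise z 0.155 0.175 420 [ 0.5154 -0.1863  0.1625] ((509.8332824707031, -186.59896850585938), (44.11042785644531, 33.572059631347656), 6.264095306396484)
scene 447 ((387.25, 240.25), (30.405588150024414, 15.55634880065918), 45.0)
n 444 z pct [0.0047 0.0306 0.0369 0.038 ]
top ridge mean [0.5484 0.2963] axis deg 170.1901207047488 along ext [np.float64(0.4438), np.float64(0.5182)] e [ 0.985 -0.17 ] mid pt [0.5396 0.2978]
vise z 0.136 0.15 937 [ 0.5383 -0.19    0.1427] ((512.0185546875, -185.71392822265625), (98.1658935546875, 60.792274475097656), 5.886257648468018)
vise z 0.155 0.175 448 [ 0.5021 -0.1871  0.1621] ((509.23260498046875, -185.70803833007812), (48.62763214111328, 33.04987716674805), 5.882315635681152)
tri blank [0.5481 0.2974 0.0228]
tri vseat [ 0.5071 -0.1828  0.1735]
[[-0.929  0.371 -0.   ]
 [ 0.371  0.929  0.   ]
 [ 0.     0.    -1.   ]] tool y deg 68.23733931709971
```

View pics/crop0.png

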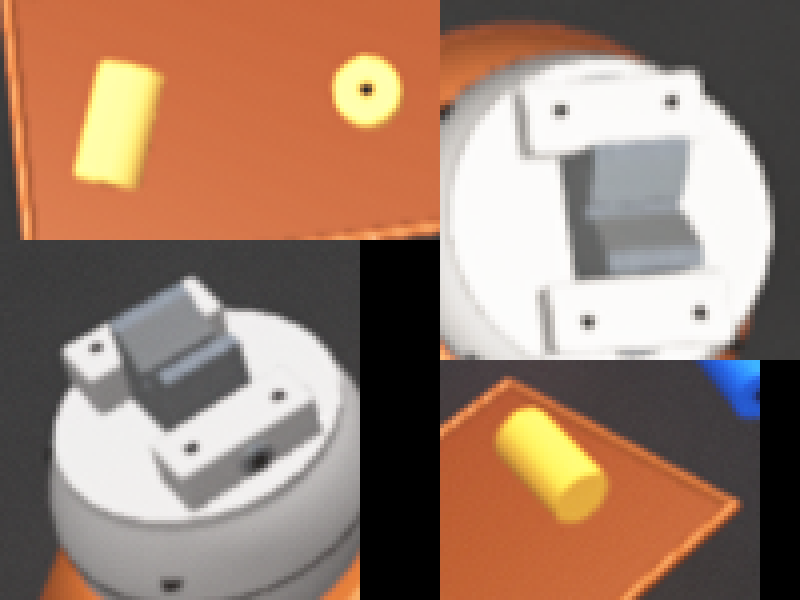

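The crop confirms it: the long yellow cylinder is left on the mat in both views, with the stub at the right and the blue one outside the mat. Its groove runs roughly along world y, turned about 6°. Next I fit a finite cylinder to both clouds.

```bash
cat >> h.py <<'E'
from scipy.optimize import least_squares
def sdf(p,P,R=.016,H=.028):
    x,y,z,t=p; a=np.array([np.cos(t),np.sin(t),0]); D=P-[x,y,z]; s=D@a
    q=np.stack([np.linalg.norm(D-s[:,None]*a,axis=1)-R,abs(s)-H],1)
    return np.minimum(q.max(1),0)+np.linalg.norm(np.maximum(q,0),axis=1)
def fit(P,p0): 
    f=least_squares(sdf,p0,args=(P,),loss="soft_l1",f_scale=.001); return f.x,np.median(abs(f.fun))
E
python3 - <<'E'
from h import *
box={"top":(190,230,40,50),"scene":(365,220,45,45)};A=[]
for c in box:
    p=cv2.imread(f"pics/{c}0.png");W=cloud(c,np.load(f"pics/{c}0.npy"));x,y,w,h=box[c]
    m=np.zeros((480,640),np.uint8);m[y:y+h,x:x+w]=brass(p)[y:y+h,x:x+w]
    P=W[m>0];P=P[P[:,2]>.010];A.append(P)
    f,e=fit(P,[.547,.295,.02,2.95]);print(c,f[:3].round(4),np.degrees(f[3]).round(1),e.round(5))
f,e=fit(np.vstack(A),[.547,.295,.02,2.95]);print("both",f[:3].round(4),np.degrees(f[3]).round(1),e)
# mat / hem near it
for c in box:
    W=cloud(c,np.load(f"pics/{c}0.npy"));V=W.reshape(-1,3);V=V[~np.isnan(V[:,0])]
    k=(abs(V[:,0]-f[0])<.05)&(V[:,1]<f[1]-.03)&(V[:,1]>f[1]-.07);print(c,"mat z",np.median(V[k,2]).round(4), "bench z",np.median(V[(abs(V[:,0]-.40)<.03)&(abs(V[:,1]-.2)<.05),2]).round(4))
E
```

```text
top [0.5483 0.2972 0.0203] 171.0 0.00085
scene [0.5471 0.2985 0.0202] 169.7 0.00085
both [0.5473 0.2978 0.0202] 170.2 0.0009380164842480391
top mat z 0.0043 bench z 0.0003
scene mat z 0.0043 bench z 0.0005
```

```bash
python3 -m pendant '[{"claw":1,"dx":40,"dy":-35,"dz":-14,"twist":-0.14},{"claw":1,"dx":75,"dy":-67,"dz":-30,"twist":-0.28},{"claw":1,"dx":110,"dy":-98,"dz":-45,"twist":-0.42},{"claw":1,"dx":145,"dy":-130,"dz":-60,"twist":-0.56},{"claw":1,"dx":180,"dy":-161,"dz":-75,"twist":-0.7},{"claw":1,"dx":215,"dy":-192,"dz":-90,"twist":-0.84},{"claw":1,"dx":250,"dy":-224,"dz":-105,"twist":-0.98},{"claw":1,"dx":283,"dy":-255,"dz":-120,"twist":-1.12}]' 15
```

```text
clock: 1.9
tool_pos: [0.5162, 0.3244, 0.1184]
eef_rot: [0.684, 0.73, 0.001, 0.0]
contact_force: [-0.1, -0.7, 0.4]
opening: 0.998
finger_force: 0.0
```

```bash
python3 -m pendant '[{"claw":1,"dx":20,"dy":-16,"dz":-10,"twist":-0.13},{"claw":1,"dx":32,"dy":-27,"dz":-25,"twist":-0.24},{"claw":1,"dx":32,"dy":-27,"dz":-55,"twist":-0.24},{"claw":1,"dx":32,"dy":-27,"dz":-60,"twist":-0.24},{"claw":1,"dx":32,"dy":-27,"dz":-60,"twist":-0.24}]' 15
python3 - <<'E'
from h import *
for c in("top","scene"):
    p,d=eyes.snapshot(c);cv2.imwrite(f"pics/{c}1.png",p);np.save(f"pics/{c}1.npy",d)
p=cv2.resize(cv2.imread("pics/scene1.png")[150:310,300:480],None,fx=3.3,fy=3.3,interpolation=3)
cv2.imwrite("pics/crop1.png",p)
E
```

```text
clock: 2.4
tool_pos: [0.5456, 0.2988, 0.058]
eef_rot: [0.764, 0.645, -0.001, -0.001]
contact_force: [-0.5, -0.2, 1.1]
opening: 1.003
finger_force: 0.0
```

View pics/crop1.png

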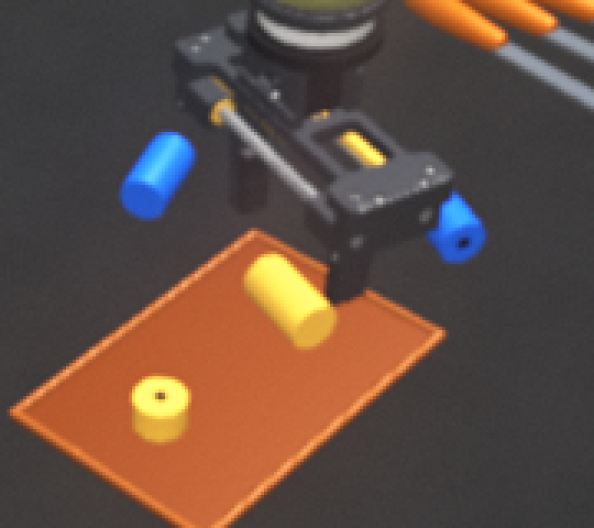

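The crop shows the near finger tip at (345,290) and the far one at (250,205). They straddle the blank (290,300) along its axis while still 40 mm above it, so I descend and close.

```bash
python3 -m pendant '[{"claw":1,"dx":2,"dy":-1,"dz":-25,"twist":0},{"claw":1,"dx":2,"dy":-1,"dz":-40,"twist":0},{"claw":1,"dx":2,"dy":-1,"dz":-48,"twist":0},{"claw":1,"dx":2,"dy":-1,"dz":-48,"twist":0},{"claw":0.5,"dx":2,"dy":-1,"dz":-48,"twist":0},{"claw":0.5,"dx":2,"dy":-1,"dz":-48,"twist":0},{"claw":0.5,"dx":2,"dy":-1,"dz":-48,"twist":0},{"claw":0.5,"dx":2,"dy":-1,"dz":-48,"twist":0}]' 25
```

```text
clock: 3.3
tool_pos: [0.5488, 0.2977, 0.0112]
eef_rot: [0.764, 0.645, 0.0, -0.0]
contact_force: [-3.8, 1.1, 2.2]
opening: 0.661
finger_force: 1.5
```

```bash
python3 -m pendant '[{"claw":0.5,"dx":0,"dy":0,"dz":0,"twist":0},{"claw":0.5,"dx":0,"dy":0,"dz":0,"twist":0},{"claw":0.5,"dx":0,"dy":0,"dz":0,"twist":0}]' 30
```

```text
clock: 3.6
tool_pos: [0.5483, 0.2978, 0.0111]
eef_rot: [0.764, 0.645, -0.0, -0.0]
contact_force: [-1.7, 0.2, 5.5]
opening: 0.635
finger_force: 30.0
```

```bash
python3 -m pendant '[{"claw":0.5,"dx":0,"dy":0,"dz":10,"twist":0},{"claw":0.5,"dx":0,"dy":0,"dz":30,"twist":0},{"claw":0.5,"dx":0,"dy":0,"dz":60,"twist":0},{"claw":0.5,"dx":0,"dy":0,"dz":95,"twist":0},{"claw":0.5,"dx":0,"dy":0,"dz":130,"twist":0},{"claw":0.5,"dx":0,"dy":0,"dz":165,"twist":0},{"claw":0.5,"dx":0,"dy":0,"dz":195,"twist":0},{"claw":0.5,"dx":0,"dy":0,"dz":210,"twist":0}]' 30
```

```text
clock: 4.4
tool_pos: [0.55, 0.2975, 0.2238]
eef_rot: [0.764, 0.645, 0.002, 0.001]
contact_force: [0.5, 0.7, -3.9]
opening: 0.632
finger_force: 30.0
```

```bash
python3 -m pendant '[{"claw":0.5,"dx":-2,"dy":-20,"dz":0,"twist":-0.08},{"claw":0.5,"dx":-4,"dy":-50,"dz":0,"twist":-0.16},{"claw":0.5,"dx":-7,"dy":-90,"dz":0,"twist":-0.26},{"claw":0.5,"dx":-10,"dy":-130,"dz":0,"twist":-0.36},{"claw":0.5,"dx":-13,"dy":-170,"dz":0,"twist":-0.46},{"claw":0.5,"dx":-16,"dy":-210,"dz":0,"twist":-0.56},{"claw":0.5,"dx":-19,"dy":-245,"dz":0,"twist":-0.66},{"claw":0.5,"dx":-22,"dy":-280,"dz":0,"twist":-0.76}]' 30
```

```text
clock: 5.2
tool_pos: [0.5262, 0.0155, 0.2209]
eef_rot: [0.95, 0.313, -0.0, 0.0]
contact_force: [0.7, -0.0, -3.5]
opening: 0.633
finger_force: 30.0
```

```bash
python3 -m pendant '[{"claw":0.5,"dx":-2,"dy":-30,"dz":0,"twist":-0.1},{"claw":0.5,"dx":-5,"dy":-70,"dz":0,"twist":-0.2},{"claw":0.5,"dx":-8,"dy":-110,"dz":0,"twist":-0.3},{"claw":0.5,"dx":-11,"dy":-150,"dz":0,"twist":-0.4},{"claw":0.5,"dx":-14,"dy":-185,"dz":0,"twist":-0.5},{"claw":0.5,"dx":-16,"dy":-203,"dz":0,"twist":-0.54},{"claw":0.5,"dx":-16,"dy":-203,"dz":0,"twist":-0.54},{"claw":0.5,"dx":-16,"dy":-203,"dz":0,"twist":-0.54}]' 30
python3 - <<'E'
from h import *
for c in("top","scene"):
    p,d=eyes.snapshot(c);cv2.imwrite(f"pics/{c}2.png",p);np.save(f"pics/{c}2.npy",d)
    W=cloud(c,d);m=brass(p)>0
    m&=(abs(W[...,0]-.51)<.08)&(abs(W[...,1]+.1865)<.08)&(W[...,2]>.19);P=W[m];print(c,len(P))
    if len(P)>40:
        f,e=fit(P,[.51,-.1865,.232,np.radians(-84)]);print(f[:3].round(4),np.degrees(f[3]).round(1),e.round(5))
s=r.get_state();print(s["tool_pos"].round(4),s["eef_rot"].round(4),s["contact_force"].round(1),s["moment"].round(2))
o=np.zeros((480,800,3),np.uint8)
o[:480,:400]=cv2.resize(cv2.imread("pics/scene2.png")[210:402,80:240],(400,480),interpolation=3)
o[:480,400:]=cv2.resize(cv2.imread("pics/top2.png")[200:350,400:525],(400,480),interpolation=3)
cv2.imwrite("pics/crop2.png",o)
E
```

```text
clock: 6.0
tool_pos: [0.5107, -0.1841, 0.2205]
eef_rot: [0.999, 0.052, -0.0, -0.001]
contact_force: [-0.1, 0.8, -3.3]
opening: 0.632
finger_force: 30.0
top 3833
[ 0.5045 -0.1447  0.6018] -59.1 0.03858
scene 5364
[ 0.5309 -0.1957  0.5566] -122.4 0.01544
[ 0.5111 -0.183   0.2205] [ 9.986e-01  5.290e-02 -1.000e-04 -1.000e-03] [-0.1  0.4 -3.5] [0.01 0.12 0.01]
```

View pics/crop2.png

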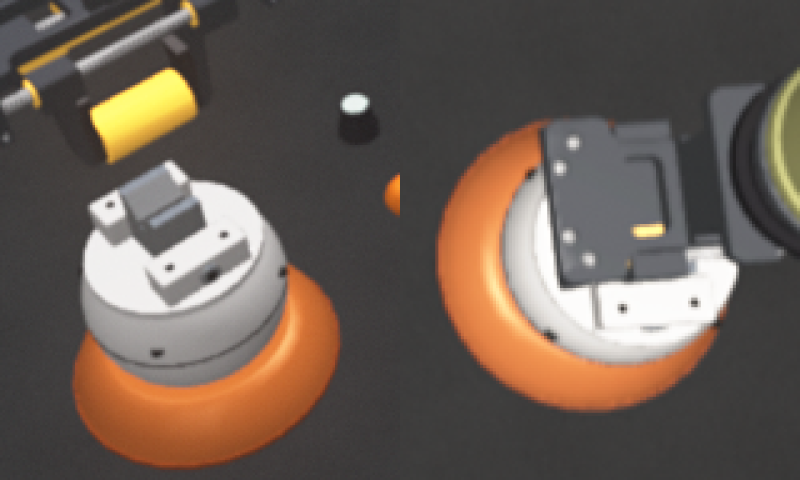

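The crop shows the blank in the fingers (scene, near full-frame (137,255)) level above the V-block (145,282) and parallel to the groove.

```bash
cat > fit2.py <<'E'
from h import *
import sys
def blankfit(c,n,z):
    p=cv2.imread(f"pics/{c}{n}.png");W=cloud(c,np.load(f"pics/{c}{n}.npy"))
    m=(brass(p)>0)&(abs(W[...,0]-.51)<.06)&(abs(W[...,1]+.185)<.06)&(abs(W[...,2]-z)<.025);P=W[m]
    f,e=fit(P,[.51,-.185,z,np.radians(-84)]);return f[:3].round(4),np.degrees(f[3]).round(1),e.round(5),len(P)
if __name__=="__main__":
    print("blank scene",blankfit("scene",2,.231))
    # V-block: fit block top/jaw rectangles per camera in vise axes, and the V planes
    for c in("scene","top"):
        W=cloud(c,np.load(f"pics/{c}0.npy")).reshape(-1,3);W=W[~np.isnan(W[:,0])]
        t=np.radians(5.8);ex=np.array([np.cos(t),np.sin(t)]);ey=np.array([-ex[1],ex[0]]);D=W[:,:2]-[.510,-.1865];a=D@ex;b=D@ey
        k=(W[:,2]>.1405)&(W[:,2]<.1445)&(abs(a)<.055)&(abs(b)<.035)
        print(c,"jaw a",np.percentile(a[k],[1,99]).round(4),"b",np.percentile(b[k],[1,99]).round(4),np.median(W[k,2]).round(4))
        k=(W[:,2]>.146)&(W[:,2]<.168)&(abs(a)<.03)&(abs(b)<.013)
        # V profile: z=z0+|a-a0| for |a-a0|<13mm
        A,Z=a[k],W[k,2];g=lambda p:p[1]+np.minimum(abs(A-p[0]),.015)-Z
        f=least_squares(g,[0,.1494],loss="soft_l1",f_scale=.001);print("  V a0,z0",f.x.round(4),"med",np.median(abs(f.fun)).round(5),k.sum(),"seat z",(f.x[1]+.016*2**.5).round(4))
        k=(W[:,2]>.152)&(W[:,2]<.168)&(abs(a)<.022);print("  block b ext",np.percentile(b[k],[1,3,97,99]).round(4))
E
python3 fit2.py
```

```text
blank scene (array([ 0.5102, -0.1821,  0.23  ]), np.float64(-83.8), np.float64(0.00062), 884)
scene jaw a [-0.0446  0.0461] b [-0.0292  0.0297] 0.1427
  V a0,z0 [0.001  0.1478] med 0.0021 494 seat z 0.1705
  block b ext [-0.0154 -0.0151  1.6298  1.6326]
top jaw a [-0.0452  0.0452] b [-0.0295  0.0291] 0.1424
  V a0,z0 [-1.000e-04  1.494e-01] med 0.00096 409 seat z 0.172
  block b ext [-0.0163 -0.0155  0.0156  0.0159]
```

```bash
python3 -m pendant '[{"claw":0.5,"dx":0,"dy":-4,"dz":-10,"twist":-0.005},{"claw":0.5,"dx":0,"dy":-4,"dz":-25,"twist":-0.005},{"claw":0.5,"dx":0,"dy":-4,"dz":-38,"twist":-0.005},{"claw":0.5,"dx":0,"dy":-4,"dz":-46,"twist":-0.005},{"claw":0.5,"dx":0,"dy":-4,"dz":-46,"twist":-0.005},{"claw":0.5,"dx":0,"dy":-4,"dz":-46,"twist":-0.005}]' 30
python3 - <<'E'
from fit2 import *
for n in(3,4):
    p,d=eyes.snapshot("scene");cv2.imwrite(f"pics/scene{n}.png",p);np.save(f"pics/scene{n}.npy",d);print(blankfit("scene",n,.184))
    s=r.get_state();print(s["tool_pos"].round(4),s["contact_force"].round(1),s["moment"].round(2))
E
```

```text
clock: 6.7
tool_pos: [0.5109, -0.1894, 0.1747]
eef_rot: [0.999, 0.049, 0.0, 0.0]
contact_force: [0.6, -0.2, -2.6]
opening: 0.636
finger_force: 30.0
(array([ 0.5101, -0.1883,  0.1842]), np.float64(-84.2), np.float64(0.00072), 825)
[ 0.5111 -0.1896  0.175 ] [-0.3 -0.4 -3.5] [-0.01  0.19 -0.05]
(array([ 0.5103, -0.1887,  0.1847]), np.float64(-83.7), np.float64(0.00068), 819)
[ 0.5112 -0.1897  0.1753] [ 0.1 -0.9 -4.4] [-0.04  0.12  0.03]
```

```bash
python3 -m pendant '[{"claw":0.5,"dx":0.5,"dy":2,"dz":-2,"twist":0},{"claw":0.5,"dx":0.5,"dy":2,"dz":-5,"twist":0},{"claw":0.5,"dx":0.5,"dy":2,"dz":-7,"twist":0},{"claw":0.5,"dx":0.5,"dy":2,"dz":-9,"twist":0},{"claw":0.5,"dx":0.5,"dy":2,"dz":-10,"twist":0},{"claw":0.5,"dx":0.5,"dy":2,"dz":-10,"twist":0},{"claw":0.5,"dx":0.5,"dy":2,"dz":-10,"twist":0}]' 30
python3 - <<'E'
from fit2 import *
for n in(5,6):
    p,d=eyes.snapshot("scene");cv2.imwrite(f"pics/scene{n}.png",p);np.save(f"pics/scene{n}.npy",d);print(blankfit("scene",n,.174))
    s=r.get_state();print(s["tool_pos"].round(4),s["contact_force"].round(1),s["moment"].round(2))
E
```

```text
clock: 7.5
tool_pos: [0.5112, -0.1876, 0.1647]
eef_rot: [0.999, 0.048, -0.0, 0.0]
contact_force: [0.3, -0.3, -2.8]
opening: 0.63
finger_force: 30.0
(array([ 0.5105, -0.1865,  0.1744]), np.float64(-84.3), np.float64(0.00073), 802)
[ 0.5113 -0.1876  0.1648] [ 0.8 -0.6 -3.4] [-0.04  0.13 -0.04]
(array([ 0.5105, -0.1867,  0.1743]), np.float64(-83.9), np.float64(0.00074), 798)
[ 0.5112 -0.1876  0.1648] [-0.7  0.1 -3.3] [0.04 0.17 0.01]
```

```bash
python3 -m pendant '[{"claw":0.5,"dx":0.3,"dy":0.3,"dz":-0.5,"twist":0},{"claw":0.5,"dx":0.3,"dy":0.3,"dz":-1,"twist":0},{"claw":0.5,"dx":0.3,"dy":0.3,"dz":-1.5,"twist":0},{"claw":0.5,"dx":0.3,"dy":0.3,"dz":-2,"twist":0},{"claw":0.5,"dx":0.3,"dy":0.3,"dz":-2,"twist":0}]' 30;  python3 -m pendant '[{"claw":0.5,"dx":0,"dy":0,"dz":-0.5,"twist":0},{"claw":0.5,"dx":0,"dy":0,"dz":-0.5,"twist":0},{"claw":0.5,"dx":0,"dy":0,"dz":-0.5,"twist":0}]' 30
```

```text
clock: 8.1
tool_pos: [0.5113, -0.1875, 0.1641]
eef_rot: [0.999, 0.048, 0.0, -0.0]
contact_force: [-3.4, 1.1, 9.5]
opening: 0.631
finger_force: 30.0
clock: 8.4
tool_pos: [0.5113, -0.1875, 0.164]
eef_rot: [0.999, 0.048, 0.001, -0.0]
contact_force: [-4.1, 0.9, 13.5]
opening: 0.632
finger_force: 30.0
```

Contact has been made and the force is rising in proportion. The sideways -4 N shows a small x stress, so I relax the push, release and re-grip. That lets the blank settle in the V without preload.

```bash
python3 -m pendant '[{"claw":0.5,"dx":-0.4,"dy":0,"dz":1.3,"twist":0},{"claw":0.5,"dx":-0.4,"dy":0,"dz":1.3,"twist":0}]' 30; python3 -m pendant '[{"claw":0.75,"dx":0,"dy":0,"dz":0,"twist":0},{"claw":0.75,"dx":0,"dy":0,"dz":0,"twist":0},{"claw":0.75,"dx":0,"dy":0,"dz":0,"twist":0},{"claw":0.75,"dx":0,"dy":0,"dz":0,"twist":0},{"claw":0.75,"dx":0,"dy":0,"dz":0,"twist":0}]' 30
python3 - <<'E'
from fit2 import *
for n in(7,8):
    p,d=eyes.snapshot("scene");cv2.imwrite(f"pics/scene{n}.png",p);np.save(f"pics/scene{n}.npy",d);print(blankfit("scene",n,.172))
    s=r.get_state();print(s["tool_pos"].round(4),s["contact_force"].round(1),s["moment"].round(2))
p,d=eyes.snapshot("top");cv2.imwrite("pics/top7.png",p)
o=np.zeros((480,800,3),np.uint8)
o[:480,:400]=cv2.resize(cv2.imread("pics/scene7.png")[230:350,95:195],(400,480),interpolation=3)
o[:480,400:]=cv2.resize(cv2.imread("pics/top7.png")[220:340,410:510],(400,480),interpolation=3)
cv2.imwrite("pics/crop7.png",o)
E
```

```text
clock: 8.6
tool_pos: [0.5112, -0.1874, 0.164]
eef_rot: [0.999, 0.048, 0.0, 0.0]
contact_force: [-1.3, 0.8, 4.5]
opening: 0.635
finger_force: 30.0
clock: 9.1
tool_pos: [0.5112, -0.1872, 0.1634]
eef_rot: [0.999, 0.048, -0.0, 0.0]
contact_force: [0.6, 0.2, -0.3]
opening: 0.745
finger_force: 0.0
(array([ 0.509 , -0.1866,  0.1723]), np.float64(-84.1), np.float64(0.00069), 848)
[ 0.5111 -0.1872  0.1634] [-0.2 -0.7  0.9] [0.03 0.22 0.01]
(array([ 0.5091, -0.1867,  0.1724]), np.float64(-84.1), np.float64(0.0007), 848)
[ 0.5111 -0.1872  0.1635] [-0.8 -0.2 -0.5] [-0.03  0.14  0.02]
```

View pics/crop7.png

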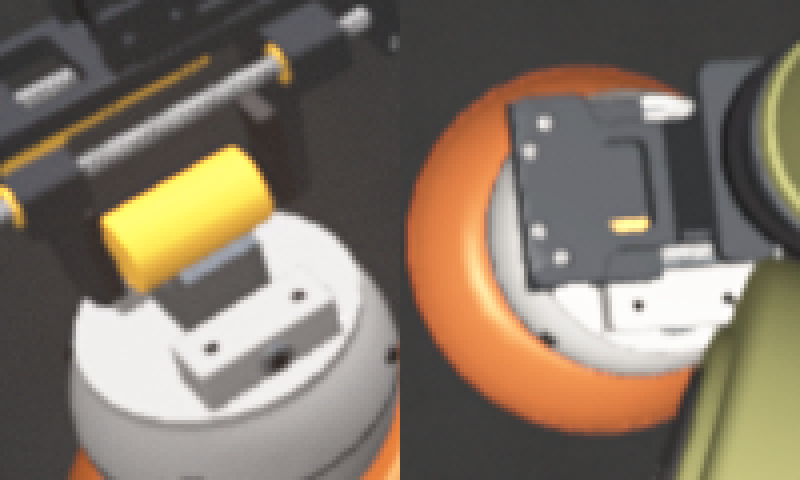

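The crop shows the blank lying in the V with open fingers clear at both ends. The fit gives centre z 0.1723 against 0.172 nominal, 0.4 mm off centre along the groove, and angle −84.1°. I now re-grip and press.

```bash
python3 -m pendant '[{"claw":0.75,"dx":-1.5,"dy":0.3,"dz":0.2,"twist":0},{"claw":0.75,"dx":-1.5,"dy":0.3,"dz":0.2,"twist":0},{"claw":0.5,"dx":-1.5,"dy":0.3,"dz":0.2,"twist":0},{"claw":0.5,"dx":-1.5,"dy":0.3,"dz":0.2,"twist":0},{"claw":0.5,"dx":-1.5,"dy":0.3,"dz":0.2,"twist":0},{"claw":0.5,"dx":-1.5,"dy":0.3,"dz":0.2,"twist":0},{"claw":0.5,"dx":-1.5,"dy":0.3,"dz":0.2,"twist":0}]' 30; python3 -m pendant '[{"claw":0.5,"dx":0,"dy":0,"dz":-0.4,"twist":0},{"claw":0.5,"dx":0,"dy":0,"dz":-0.8,"twist":0},{"claw":0.5,"dx":0,"dy":0,"dz":-1.2,"twist":0},{"claw":0.5,"dx":0,"dy":0,"dz":-1.2,"twist":0}]' 30
python3 - <<'E'
from fit2 import *
F=[]
for n in range(10,14):
    p,d=eyes.snapshot("scene");cv2.imwrite(f"pics/scene{n}.png",p);np.save(f"pics/scene{n}.npy",d);print(blankfit("scene",n,.172))
    s=r.get_state();F.append(np.r_[s["contact_force"],s["moment"],s["tool_pos"]])
print(np.mean(F,0).round(3))
E
```

```text
clock: 9.95
tool_pos: [0.5096, -0.1871, 0.1638]
eef_rot: [0.999, 0.048, 0.0, 0.0]
contact_force: [-0.2, -1.0, 1.6]
opening: 0.63
finger_force: 30.0
clock: 10.35
tool_pos: [0.5096, -0.1871, 0.1637]
eef_rot: [0.999, 0.048, 0.0, -0.0]
contact_force: [-2.2, 1.2, 11.2]
opening: 0.634
finger_force: 30.0
(array([ 0.5089, -0.186 ,  0.1722]), np.float64(-84.3), np.float64(0.00066), 794)
(array([ 0.509 , -0.1859,  0.1723]), np.float64(-84.0), np.float64(0.00071), 794)
(array([ 0.509 , -0.186 ,  0.1723]), np.float64(-83.6), np.float64(0.00078), 798)
(array([ 0.5089, -0.1859,  0.1724]), np.float64(-83.9), np.float64(0.00078), 796)
[-2.5910e+00  7.8200e-01  1.0469e+01  1.6700e-01  6.9800e-01 -7.0000e-03
  5.1000e-01 -1.8700e-01  1.6400e-01]
```

```bash
python3 -m pendant '[{"claw":0.5,"dx":-0.3,"dy":0,"dz":-0.2,"twist":0},{"claw":0.5,"dx":-0.3,"dy":0,"dz":-0.4,"twist":0},{"claw":0.5,"dx":-0.3,"dy":0,"dz":-0.4,"twist":0},{"claw":0.5,"dx":-0.3,"dy":0,"dz":-0.4,"twist":0}]' 30
cat > ff.py <<'E'
from h import *
F=[]
for n in range(5):
    eyes.snapshot("scene");s=r.get_state();F.append(np.r_[s["contact_force"],s["moment"],s["tool_pos"]*1000])
print(np.mean(F,0).round(2),np.std(F,0).round(2)[:3])
E
python3 ff.py
```

```text
clock: 10.95
tool_pos: [0.5096, -0.1871, 0.1637]
eef_rot: [0.999, 0.048, 0.001, -0.0]
contact_force: [-3.1, 1.3, 14.0]
opening: 0.634
finger_force: 30.0
[-2.7000e+00  1.4700e+00  1.3880e+01  2.5000e-01  7.2000e-01 -1.0000e-02
  5.0961e+02 -1.8710e+02  1.6365e+02] [0.61 0.29 0.34]
```

```bash
python3 -m pendant '[{"claw":0.5,"dx":-0.3,"dy":0,"dz":-0.1,"twist":0},{"claw":0.5,"dx":-0.5,"dy":0,"dz":-0.1,"twist":0},{"claw":0.5,"dx":-0.5,"dy":0,"dz":-0.1,"twist":0},{"claw":0.5,"dx":-0.5,"dy":0,"dz":-0.1,"twist":0}]' 30
python3 ff.py
```

```text
clock: 11.6
tool_pos: [0.5096, -0.1871, 0.1637]
eef_rot: [0.999, 0.048, 0.001, 0.0]
contact_force: [-1.9, 1.0, 13.6]
opening: 0.633
finger_force: 30.0
[-1.7900e+00  7.8000e-01  1.3740e+01  2.7000e-01  5.5000e-01 -1.0000e-02
  5.0960e+02 -1.8710e+02  1.6365e+02] [0.52 0.38 0.51]
```

```bash
python3 -m pendant '[{"claw":0.5,"dx":-0.4,"dy":0,"dz":-0.1,"twist":0},{"claw":0.5,"dx":-0.8,"dy":-0.2,"dz":-0.1,"twist":0},{"claw":0.5,"dx":-0.8,"dy":-0.2,"dz":-0.1,"twist":0},{"claw":0.5,"dx":-0.8,"dy":-0.2,"dz":-0.1,"twist":0},{"claw":0.5,"dx":-0.8,"dy":-0.2,"dz":-0.1,"twist":0}]' 30
python3 ff.py
python3 - <<'E'
from fit2 import *
p,d=eyes.snapshot("scene");cv2.imwrite("pics/scene20.png",p);np.save("pics/scene20.npy",d);print(blankfit("scene",20,.172))
o=np.zeros((480,800,3),np.uint8);o[:,:400]=cv2.resize(p[230:350,95:195],(400,480),interpolation=3);o[:300,400:]=cv2.resize(p[150:390,210:530],(400,300));cv2.imwrite("pics/crop20.png",o)
E
```

```text
clock: 12.35
tool_pos: [0.5096, -0.1871, 0.1637]
eef_rot: [0.999, 0.048, 0.002, 0.0]
contact_force: [-1.5, 2.2, 13.3]
opening: 0.632
finger_force: 30.0
[-4.6000e-01  1.6800e+00  1.3380e+01  3.7000e-01  2.9000e-01 -2.0000e-02
  5.0959e+02 -1.8711e+02  1.6365e+02] [0.27 0.33 0.51]
(array([ 0.509 , -0.186 ,  0.1722]), np.float64(-84.3), np.float64(0.00073), 796)
```

View pics/crop20.png

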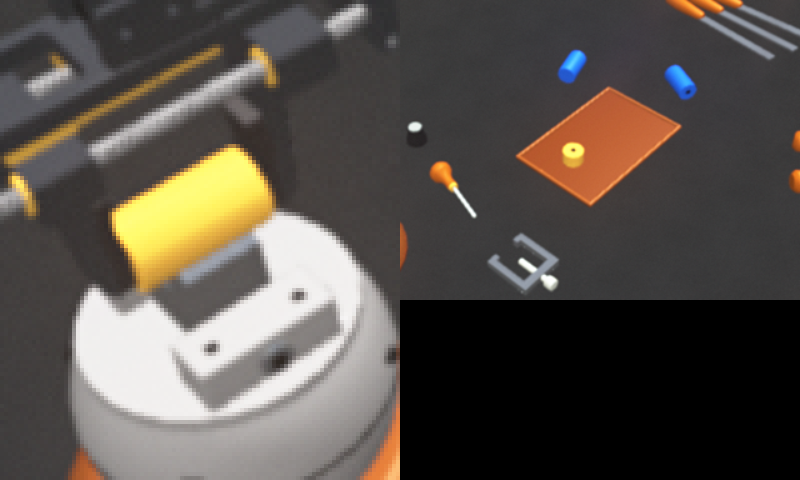

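The crop shows the blank seated and centred in the V, gripped by its ends. The stub, graver, clamp, loupe and blue blanks have not moved. The push is 13.4 N straight down with the sideways load near zero, so I hand the job in.

```bash
python3 -c "
from plant import r
print(r.finish_job())"
```

```text
the job is handed in; nothing more can be done
None
```

The long brass blank lies centred in the V-block groove, gripped by its ends and held down with about 13 N and almost no sideways load; nothing else was moved, and the job was handed in at about 12.7 s (no verdict was returned).

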